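Rack the glass mullers by size

ROBOT

A 7-joint arm with a two-finger parallel gripper is mounted at the origin on a cart in front of the work surface, level with it; the furniture and walls round the work are solid. World frame = base frame: x ahead of the robot, y to its left, z up, the work surface at z = 0. Lengths are in mm, angles in rad, forces in N, time in s.
With the tool pointing down it reaches from about 400 to 875 mm from the base axis. Payload 4.4 kg.
Tool frame: the origin (TCP) lies midway between the tips of the shut fingers; the grasp point (between the pads) lies 19 mm behind it; z points along the fingers, y is the line along which they close (so a half turn about z gives the same grasp; the last joint's range is limited). The gripper opens to 85 mm and grips with 20 to 120 N. Pads are 22 mm wide; open, the fingers measure 114 mm over their backs; the gripper's body (76 mm by 85 mm) begins 54 mm behind the grasp point. The pads swing forward as they close: fully open they stand 13 mm farther back than shut.
Start: joints at [-1.39, 0.628, 0.038, 1.517, -0.027, 0.996, -0.02], TCP at [158.77, 630.326, 199.013] pointing down, gripper open.
Joint ranges: [-3.06, 3.06], [-0.37, 2.12], [-1.25, 1.32], [0.18, 2.47], [-1.1, 4.24], [0.23, 1.98], [-2.94, 2.94]. Speed limits (rad/s): [2.57, 2.57, 3.14, 3.14, 3.14, 3.14, 3.14].

INTERFACE

Orientations are given as [roll, pitch, yaw] about the fixed x, y, z axes, in that order (R = Rz(yaw) Ry(pitch) Rx(roll)).
In Python, from cell import ctrl, get_image, get_calibration gives the robot as it stands.
- The arm moves only by the shell command python3 -m creep 'ROWS'. ROWS is JSON, a list of rows, each an object of numbers: "dx", "dy", "dz": the shift along the world's x, y, z normalised to -1 to 1, where 1 is 0.4 m; "rx", "ry", "rz": the turn, a rotation vector about the world's x, y, z normalised to -1 to 1, where 1 is 2 pi rad; "grip": the closure, from -1 (fully open) to 1 (shut). A call has exactly 5 rows; each row is the pose to reach, as a shift and turn from the pose commanded when the call began, turning the shorter way round; what a row does not reach only later rows make up. A row lasts 1/8 s, in which the tool goes at most 62.5 mm and 10.7 degrees, less where a joint would pass 70% of its speed; a pose out of reach is approached as far as the arm can. A call with a number of a shift or a turn outside -1 to 1 is refused whole. A call with a gripper value outside its range is refused whole. The fingers move at their own pace and stop on an object; the grip force is fixed at half the most. Time passes only in rows, so rows that repeat a pose let the fingers close, or fill a call up. It gives the time, the measured TCP pose, the force, the opening and the grip force at its end, in the units of the state.
- ctrl.read_state(): the state, without advancing time (a new reading comes with each control period).
- get_image(name): name is "scene" or "top" or "wrist"; returns the picture (480x640x3 uint8, red, green, blue); there is no depth.
- get_calibration(name): a dict with "mtx" (3x3 intrinsics, pixels), "world_from_camera" (4x4, takes a point from camera to world coordinates). Camera axes: x right, y down, z forward; pixel columns grow to the right and rows downward; lengths in mm; the calibration is good to about 2 mm. A picture is of the moment at which its call begins: read the wrist's pose just before it. get_calibration takes no time and is no camera call; for the wrist camera it gives the pose at the moment of the call.
- ctrl.finish_job(): hands the job in; it is judged then, once.
The state is a dict: "clock": time; "qpos": joint angles; "qd": joint speeds; "tau": joint torques, N m; "eef_pos": TCP position; "tool_rot": TCP orientation; "force": force on the tool from outside, world axes, zero at the start; "torque": the same for the moment, N m; "width": finger opening in mm; "gripper_force": force on a finger pad.
Only numpy, scipy, OpenCV 4.12 (cv2) and the standard library are available. Lean on these libraries where they do the work, as an engineer would, in place of code of your own. Each camera call takes 0.05 s, during which the arm holds its last target. There are 200 camera calls.

TASK

Put the four glass mullers away in the four recessed rests, one in the middle of each, standing upright and in order of size: the largest in the rest next to the marble slab, then each smaller one in turn, down to the smallest at the far end. They are glass, so set them down gently and do not let any fall over, and leave the baren where it lies.

Things in the scene. Friction and masses are not known exactly. Their poses are not given: they have to be found in the camera images.
- muller_38: green glass muller (a pigment grinder, like a flat-footed stopper), loose, standing upright: round foot 38 mm across and 11 mm thick, a round shoulder narrowing up to 19 mm, then a straight round handle 24 mm in diameter with a domed top, 64 mm high in all. Origin: centre of the foot's underside; z up. Round, so its yaw does not matter.
- muller_48: green glass muller (a pigment grinder, like a flat-footed stopper), loose, standing upright: round foot 48 mm across and 11 mm thick, a round shoulder narrowing up to 19 mm, then a straight round handle 27 mm in diameter with a domed top, 74 mm high in all. Origin: centre of the foot's underside; z up. Round, so its yaw does not matter.
- muller_58: green glass muller (a pigment grinder, like a flat-footed stopper), loose, standing upright: round foot 58 mm across and 11 mm thick, a round shoulder narrowing up to 19 mm, then a straight round handle 30 mm in diameter with a domed top, 84 mm high in all. Origin: centre of the foot's underside; z up. Round, so its yaw does not matter.
- muller_68: green glass muller (a pigment grinder, like a flat-footed stopper), loose, standing upright: round foot 68 mm across and 11 mm thick, a round shoulder narrowing up to 19 mm, then a straight round handle 33 mm in diameter with a domed top, 94 mm high in all. Origin: centre of the foot's underside; z up. Round, so its yaw does not matter.
- rest_a: fixed light wood rest, 88 x 88 x 14 mm, the first of four equal ones about 96 mm apart in a straight row (rest_a, b, c, d) on a dark board 6 mm thick, with a round flat cork-lined recess 76 mm across and 6 mm deep in its top. Origin: centre of its underside; recess floor 8 mm, rim 14 mm above it; its y axis lies along the row.
- rest_b: fixed light wood rest, 88 x 88 x 14 mm, the second of four equal ones about 96 mm apart in a straight row (rest_a, b, c, d) on a dark board 6 mm thick, with a round flat cork-lined recess 76 mm across and 6 mm deep in its top. Origin: centre of its underside; recess floor 8 mm, rim 14 mm above it; its y axis lies along the row.
- rest_c: fixed light wood rest, 88 x 88 x 14 mm, the third of four equal ones about 96 mm apart in a straight row (rest_a, b, c, d) on a dark board 6 mm thick, with a round flat cork-lined recess 76 mm across and 6 mm deep in its top. Origin: centre of its underside; recess floor 8 mm, rim 14 mm above it; its y axis lies along the row.
- rest_d: fixed light wood rest, 88 x 88 x 14 mm, the fourth of four equal ones about 96 mm apart in a straight row (rest_a, b, c, d) on a dark board 6 mm thick, with a round flat cork-lined recess 76 mm across and 6 mm deep in its top. Origin: centre of its underside; recess floor 8 mm, rim 14 mm above it; its y axis lies along the row.
- slab: fixed square pale marble grinding slab, 130 x 130 mm, 19 mm high, lying just beyond one end of the row of rests, about 130 mm from the middle of the end rest. Origin: centre of its underside.
- baren: loose round black baren (rubbing pad) with a bamboo strap handle on top, 100 mm across, 35 mm high, lying just beyond the other end of the row. Origin: centre of its underside.
Not all that is in view belongs to the job. Leave any red or yellow look-alike of the muller_68 alone.

How it is judged:
By the outcome, as a careful person would: the job done as asked, in the order asked, and still so for the second after the job is handed in, with the robot touching nothing.
It also fails if it takes over 104 s, if anything falls off the work surface, if the arm or the gripper's body presses on something with over 40 N, if the wrist force passes 120 N, or if a joint passes its speed limit or range.

## Working session

There is one attempt and no reset: what is moved stays moved. The work goes in short steps, Python scripts to look and compute and a shell command to move; the robot and the scene stay as the last step left them, time stands still between calls to the robot, and variables do not carry over. Pictures are saved under pics/ and viewed, at most 14 in all, crops included, and the job is handed in when it is done.

```bash
mkdir -p pics; ls; python3 - <<'E'
from cell import ctrl,get_image,get_calibration
import cv2
for n in ("scene","top"):
    cv2.imwrite(f"pics/{n}0.png",get_image(n)[:,:,::-1])
    c=get_calibration(n);print(n,c["mtx"],c["world_from_camera"])
s=ctrl.read_state();print(s)
E
```

```text
pics
scene [[538.52802181   0.         330.52130766]
 [  0.         538.52802181 238.23482007]
 [  0.           0.           1.        ]] [[ 7.22654189e-01 -3.74211655e-01  5.81151065e-01 -2.14570491e+02]
 [-6.90808602e-01 -4.19648665e-01  5.88794083e-01 -6.71811762e+02]
 [ 2.35456602e-02 -8.26958666e-01 -5.61769496e-01  7.37250144e+02]
 [ 0.00000000e+00  0.00000000e+00  0.00000000e+00  1.00000000e+00]]
top [[563.21637086   0.         322.4978631 ]
 [  0.         563.21637086 235.14144433]
 [  0.           0.           1.        ]] [[-1.24326325e-02 -9.98908813e-01  4.50179089e-02  4.14113570e+02]
 [-9.99922701e-01  1.24133911e-02 -7.06956933e-04  7.53012789e+00]
 [ 1.47360602e-04 -4.50232184e-02 -9.98985930e-01  1.49354739e+03]
 [ 0.00000000e+00  0.00000000e+00  0.00000000e+00  1.00000000e+00]]
{'clock': 0.1, 'qpos': array([-1.38980732,  0.62924667,  0.03846431,  1.5182732 , -0.02699561,
        0.99626907, -0.02001811]), 'qd': array([ 0.00069878, -0.00346834,  0.00022717, -0.00146065,  0.00101124,
        0.00139458,  0.00050701]), 'tau': array([ 3.07033588e-03, -5.64539516e+01,  1.23039655e+00, -1.93976694e+01,
        1.12679190e-02,  5.35593135e-03, -8.91516578e-06]), 'eef_pos': array([158.62513449, 629.72303002, 198.18428604]), 'tool_rot': array([-3.13991518e+00,  3.15762615e-05,  2.89477201e+00]), 'force': array([ 0.32111795, -0.9000338 ,  0.11632191]), 'torque': array([ 0.00291994, -0.02402734,  0.06134353]), 'gripper_force': 0.0, 'width': 85.42976640513828}
```

View pics/scene0.png

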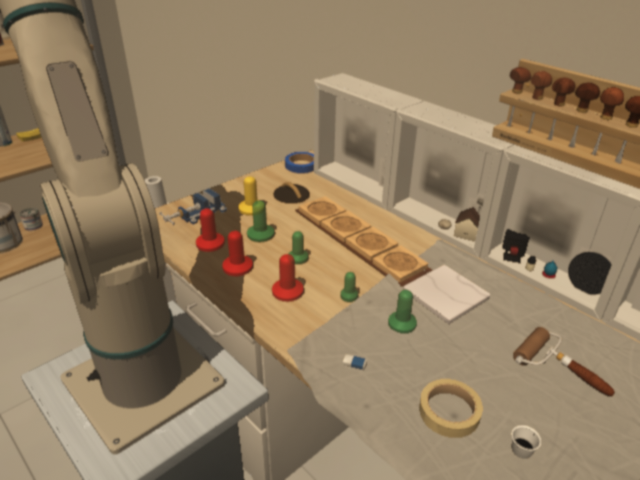

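View pics/top0.png

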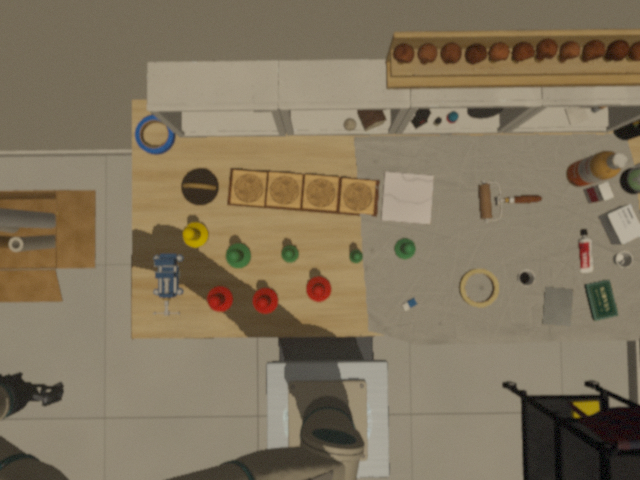

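The top view shows the green mullers at about (238,255), (289,253), (356,255) and (405,248). The rests run along row ~190 from x=249 to 358, with the slab at the right (408,197) and the baren at (200,186). There are three red look-alikes and one yellow.

```bash
cat > h.py <<'E'
import numpy as np,cv2
from cell import ctrl,get_image,get_calibration
def ray(c,uv):
    T=np.array(c["world_from_camera"]);d=np.linalg.inv(c["mtx"])@[uv[0],uv[1],1];return T[:3,3],T[:3,:3]@d
def onz(c,uv,z):
    o,d=ray(c,uv);return o+d*(z-o[2])/d[2]
def tri(obs):
    A=np.zeros((3,3));b=np.zeros(3)
    for c,uv in obs:
        o,d=ray(c,uv);d=d/np.linalg.norm(d);P=np.eye(3)-np.outer(d,d);A+=P;b+=P@o
    X=np.linalg.solve(A,b)
    res=[np.linalg.norm(np.cross(X-ray(c,uv)[0],ray(c,uv)[1]/np.linalg.norm(ray(c,uv)[1]))) for c,uv in obs]
    return X,max(res)
def proj(c,X):
    T=np.array(c["world_from_camera"]);p=c["mtx"]@(T[:3,:3].T@(np.array(X)-T[:3,3]));return p[:2]/p[2]
def green(im):
    h=cv2.cvtColor(im,cv2.COLOR_RGB2HSV)
    return cv2.inRange(h,(50,70,25),(90,255,255))
def comps(m,amin):
    n,l,s,ce=cv2.connectedComponentsWithStats(m)
    return [(s[i],ce[i],(l==i).astype(np.uint8)) for i in range(1,n) if s[i,4]>amin]
E
python3 - <<'E'
from h import *
for n in ("scene","top"):
    im=cv2.imread(f"pics/{n}0.png")[:,:,::-1].copy();c=get_calibration(n)
    for s,ce,m in comps(green(im),60):
        x,y,w,h,a=s
        if n=="top":
            print("top",s,onz(c,ce,0).round()[:2])
        else: 
            # foot: widest rows; base bottom-centre
            rows=m.sum(1);ys=np.flatnonzero(rows);
            top=(np.flatnonzero(m[y]).mean(),y)
            print("scene",s,"foot w",w,"bottom",onz(c,(x+w/2,y+h-1),0).round()[:2], "mm/px",np.linalg.norm(onz(c,(x,y+h),0)-onz(c,(x+w,y+h),0)).round(1))
c=get_calibration("top")
for p in [(249,187),(358,195),(200,186),(408,197)]:print(p,onz(c,p,15).round())
c=get_calibration("wrist");print(c["mtx"],c["world_from_camera"])
E
```

```text
scene [248 228  24  12 169] foot w 24 bottom [418. 212.] mm/px 57.6
scene [401 291  11   9  75] foot w 11 bottom [ 510. -170.] mm/px 23.2
scene [389 310  27  22 329] foot w 27 bottom [ 430. -226.] mm/px 52.9
top [395 239  20  20 270] [ 443. -211.]
top [227 244  23  23 348] [430. 232.]
top [283 250  14  11  98] [428.  94.]
top [590 283  26  34 369] [ 299. -730.]
(249, 187) [610. 199.  15.]
(358, 195) [586. -88.  15.]
(200, 186) [615. 328.  15.]
(408, 197) [ 579. -220.   15.]
[[379.89931036   0.         317.63818604]
 [  0.         379.89931036 235.17691108]
 [  0.           0.           1.        ]] [[ 2.45007865e-01  9.30144076e-01  2.73501634e-01  8.87372153e+01]
 [ 9.69520762e-01 -2.34824459e-01 -6.99068338e-02  6.48499655e+02]
 [-7.98554329e-04  2.82293236e-01 -9.59327833e-01  3.71187683e+02]
 [ 0.00000000e+00  0.00000000e+00  0.00000000e+00  1.00000000e+00]]
```

```bash
python3 -m creep '[{"dx":0.12,"dy":-0.1},{"dx":0.2,"dy":-0.2},{"dx":0.3,"dy":-0.35},{"dx":0.34,"dy":-0.5},{"dx":0.34,"dy":-0.5}]'; python3 -m creep '[{"dx":0.1,"dy":-0.12},{"dx":0.2,"dy":-0.24},{"dx":0.3,"dy":-0.36},{"dx":0.34,"dy":-0.48},{"dx":0.34,"dy":-0.48}]'; python3 - <<'E'
from h import *
s=ctrl.read_state();print(s["eef_pos"],s["tool_rot"],s["clock"])
c=get_calibration("wrist");im=get_image("wrist");cv2.imwrite("pics/w1.png",im[:,:,::-1])
np.save("w1.npy",[c["mtx"].tolist() if 0 else c["mtx"]]);np.save("w1T.npy",c["world_from_camera"])
E
```

```text
[158.62513449 629.72303002 198.18428604] [-3.13991518e+00  3.15762615e-05  2.89477201e+00] 0.1$[0]: bad value
$[0]: bad value
```

View pics/w1.png

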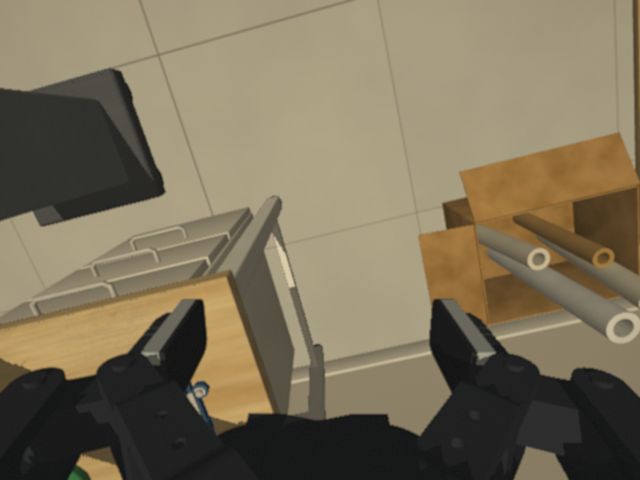

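The wrist view at the start shows only floor and the end of the bench, with the fingers filling the rows below 300. The move was refused, so I'll give all the keys.

```bash
python3 -m creep '[{"dx":0.12,"dy":-0.1,"dz":0,"rx":0,"ry":0,"rz":0,"grip":-1},{"dx":0.2,"dy":-0.2,"dz":0,"rx":0,"ry":0,"rz":0,"grip":-1},{"dx":0.3,"dy":-0.35,"dz":0,"rx":0,"ry":0,"rz":0,"grip":-1},{"dx":0.34,"dy":-0.5,"dz":0,"rx":0,"ry":0,"rz":0,"grip":-1},{"dx":0.34,"dy":-0.5,"dz":0,"rx":0,"ry":0,"rz":0,"grip":-1}]'; python3 -m creep '[{"dx":0.1,"dy":-0.12,"dz":0,"rx":0,"ry":0,"rz":0,"grip":-1},{"dx":0.2,"dy":-0.24,"dz":0,"rx":0,"ry":0,"rz":0,"grip":-1},{"dx":0.3,"dy":-0.36,"dz":0,"rx":0,"ry":0,"rz":0,"grip":-1},{"dx":0.34,"dy":-0.48,"dz":0,"rx":0,"ry":0,"rz":0,"grip":-1},{"dx":0.34,"dy":-0.48,"dz":0,"rx":0,"ry":0,"rz":0,"grip":-1}]'; cat >> h.py <<'E'
def snap(name):
    s=ctrl.read_state();c=get_calibration("wrist");im=get_image("wrist")
    cv2.imwrite(f"pics/{name}.png",im[:,:,::-1]);np.savez(f"{name}.npz",mtx=c["mtx"],world_from_camera=c["world_from_camera"])
    print(name,s["eef_pos"].round(1),s["tool_rot"].round(3),round(s["clock"],2));return im,c
def load(name): return cv2.imread(f"pics/{name}.png")[:,:,::-1].copy(),dict(np.load(f"{name}.npz"))
E
python3 -c 'from h import *;snap("w2")'
```

```text
clock: 0.78
eef_pos: [296.8, 425.0, 198.9]
tool_rot: [-3.138, 0.001, 2.888]
force: [0.4, 0.7, 0.1]
width: 85.3
gripper_force: 0.0
clock: 1.4
eef_pos: [432.4, 234.4, 198.9]
tool_rot: [-3.14, 0.001, 2.887]
force: [-0.2, 1.2, -0.3]
width: 85.1
gripper_force: 0.0
w2 [432.4 234.4 198.9] [-3.140e+00  1.000e-03  2.887e+00] 1.4
```

View pics/w2.png

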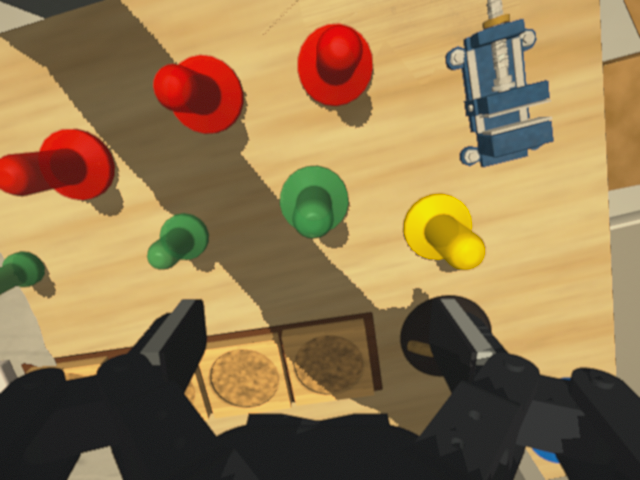

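The wrist view shows muller_68's foot at (314,203), muller_48 at (185,238), and the smallest at the left edge. The two left rests are at about (245,378) and (330,363).

```bash
python3 -m creep '[{"dx":0.1,"dy":-0.08,"dz":0,"rx":0,"ry":0,"rz":0,"grip":-1},{"dx":0.2,"dy":-0.18,"dz":0,"rx":0,"ry":0,"rz":0,"grip":-1},{"dx":0.3,"dy":-0.26,"dz":0,"rx":0,"ry":0,"rz":0,"grip":-1},{"dx":0.37,"dy":-0.31,"dz":0,"rx":0,"ry":0,"rz":0,"grip":-1},{"dx":0.37,"dy":-0.31,"dz":0,"rx":0,"ry":0,"rz":0,"grip":-1}]'; python3 -c 'from h import *;snap("w3")'
python3 -m creep '[{"dx":0,"dy":-0.1,"dz":0,"rx":0,"ry":0,"rz":0,"grip":-1},{"dx":0,"dy":-0.2,"dz":0,"rx":0,"ry":0,"rz":0,"grip":-1},{"dx":0,"dy":-0.3,"dz":0,"rx":0,"ry":0,"rz":0,"grip":-1},{"dx":0,"dy":-0.3,"dz":0,"rx":0,"ry":0,"rz":0,"grip":-1},{"dx":0,"dy":-0.3,"dz":0,"rx":0,"ry":0,"rz":0,"grip":-1}]'; python3 -c 'from h import *;snap("w4")'
```

```text
clock: 2.08
eef_pos: [580.7, 114.3, 198.6]
tool_rot: [3.141, 0.001, 2.894]
force: [-0.3, 0.5, 0.5]
width: 85.3
gripper_force: 0.0
w3 [580.7 114.3 198.6] [3.141e+00 1.000e-03 2.894e+00] 2.08
clock: 2.75
eef_pos: [578.4, -2.5, 199.0]
tool_rot: [3.14, -0.001, 2.898]
force: [-0.5, 1.0, 0.1]
width: 85.5
gripper_force: 0.0
w4 [578.4  -2.5 199. ] [ 3.140e+00 -1.000e-03  2.898e+00] 2.75
```

View pics/w4.png

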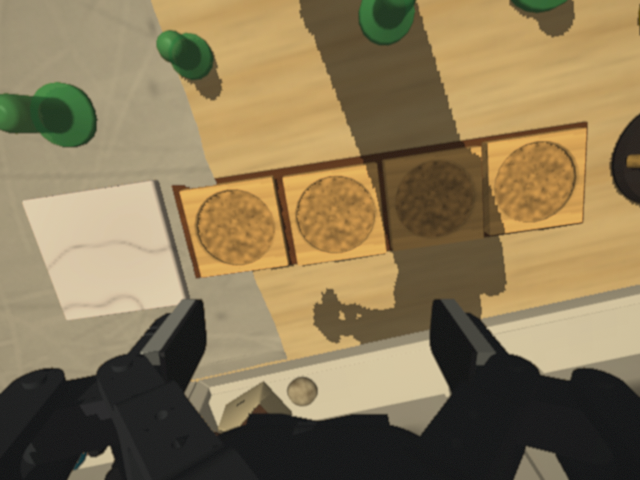

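w4 shows the four recesses at about (235,227), (335,215), (435,198) and (536,181), with the slab on the left. The right-hand muller's foot is at (65,115) and the smallest at (187,55).

```bash
cat >> h.py <<'E'
def feet(im,amin=400):
    out=[]
    for s,ce,m in comps(cv2.morphologyEx(green(im),cv2.MORPH_CLOSE,np.ones((5,5))),amin):
        d=cv2.distanceTransform(cv2.copyMakeBorder(m,1,1,1,1,cv2.BORDER_CONSTANT),cv2.DIST_L2,5)[1:-1,1:-1]
        r=d.max();ys,xs=np.where(d>r-0.6);out.append((s,(xs.mean(),ys.mean()),r))
    return out
def recess(im):
    g=cv2.createCLAHE(3,(8,8)).apply(cv2.cvtColor(im,cv2.COLOR_RGB2GRAY));g=cv2.medianBlur(g,7)
    return cv2.HoughCircles(g,cv2.HOUGH_GRADIENT_ALT,1,60,param1=150,param2=0.6,minRadius=30,maxRadius=48)
E
python3 - <<'E'
from h import *
R={}
for n in ("w2","w3","w4"):
    im,c=load(n)
    for s,p,r in feet(im):
        P=onz(c,p,11);f=np.linalg.norm(P-c["world_from_camera"][:3,3])/c["mtx"][0,0]
        print(n,"foot",s[:4],np.round(p,1),"diam",round(2*r*f,1),P.round(1))
    h=recess(im);v=im.copy()
    for x,y,r in ([] if h is None else h[:,0] if h.ndim==3 and h.shape[1]==1 else h[0]):
        P=onz(c,(x,y),20)
        if 520<P[0]<680 and n!="w2":
            cv2.circle(v,(int(x),int(y)),int(r),(255,0,0),1)
            print(n,"recess",x,y,"diam",round(2*r*np.linalg.norm(P-c["world_from_camera"][:3,3])/c["mtx"][0,0],1),P.round(1));R.setdefault(n,[]).append((x,y,P))
    cv2.imwrite(f"pics/{n}v.png",v[:,:,::-1])
c3=load("w3")[1];c4=load("w4")[1]
for x,y,P in R.get("w4",[]):
    q=[a for a in R.get("w3",[]) if np.linalg.norm(a[2]-P)<30]
    if q:print("tri",[np.round(v,1) for v in tri([(c4,(x,y)),(c3,q[0][:2])])])
E
```

```text
w2 foot [280 167  68  71] [313.5 199.5] diam 63.4 [429.8 231.7  11. ]
w2 foot [148 214  60  54] [183.6 236.8] diam 47.1 [433.6  97.5  11. ]
w2 foot [  0 253  44  40] [ 22. 269.] diam 43.4 [424.4 -73.7  11. ]
w3 foot [368   0  79  44] [404.   21.1] diam 43.7 [448.4 224.7  11. ]
w3 foot [225  13  57  63] [253.8  45.3] diam 51.4 [434.9  95.8  11. ]
w3 foot [12 67 79 43] [65.7 87.6] diam 43.4 [426.5 -75.9  11. ]
w3 recess 315.0 228.0 diam 79.2 [603.7 107.   20. ]
w3 recess 416.0 207.0 diam 80.8 [607.3 204.6  20. ]
w3 recess 218.0 236.0 diam 83.1 [588.4  14.3  20. ]
w3 recess 119.0 253.0 diam 96.7 [581. -85.  20.]
w3 recess 119.0 253.0 diam 79.4 [581. -85.  20.]
w4 foot [359   0  56  45] [384.3  21.3] diam 43.4 [441.3  91.6  11. ]
w4 foot [512   0  55  12] [536.1   5.2] diam 13.2 [460.2 218.   11. ]
w4 foot [157  31  56  48] [190.5  56. ] diam 39.4 [427.1 -77.3  11. ]
w4 foot [ 0 82 96 65] [ 62.5 113.8] diam 66.2 [ 444.5 -205.4   11. ]
w4 recess 236.0 225.0 diam 80.6 [580.  -82.1  20. ]
w4 recess 336.0 213.0 diam 79.1 [591.8  13.5  20. ]
w4 recess 536.0 177.0 diam 84.3 [603.5 201.   20. ]
w4 recess 436.0 196.0 diam 80.9 [598.6 108.3  20. ]
w4 recess 87.0 286.0 diam 84.4 [ 604.3 -246.1   20. ]
tri [array([578.9, -79.9,  28.1]), np.float64(0.5)]
tri [array([590.4,  13.6,  18.5]), np.float64(1.7)]
tri [array([608. , 206.4,  10.2]), np.float64(1.9)]
tri [array([600. , 107.3,  24.5]), np.float64(2.4)]
```

```bash
python3 -m creep '[{"dx":-0.1,"dy":-0.1,"dz":0,"rx":0,"ry":0,"rz":0,"grip":-1},{"dx":-0.2,"dy":-0.2,"dz":0,"rx":0,"ry":0,"rz":0,"grip":-1},{"dx":-0.3,"dy":-0.28,"dz":0,"rx":0,"ry":0,"rz":0,"grip":-1},{"dx":-0.33,"dy":-0.32,"dz":0,"rx":0,"ry":0,"rz":0,"grip":-1},{"dx":-0.33,"dy":-0.32,"dz":0,"rx":0,"ry":0,"rz":0,"grip":-1}]'; python3 -c 'from h import *;snap("w5")'
python3 -m creep '[{"dx":0,"dy":0.1,"dz":0,"rx":0,"ry":0,"rz":0,"grip":-1},{"dx":0,"dy":0.22,"dz":0,"rx":0,"ry":0,"rz":0,"grip":-1},{"dx":0,"dy":0.35,"dz":0,"rx":0,"ry":0,"rz":0,"grip":-1},{"dx":0,"dy":0.4,"dz":0,"rx":0,"ry":0,"rz":0,"grip":-1},{"dx":0,"dy":0.4,"dz":0,"rx":0,"ry":0,"rz":0,"grip":-1}]'; python3 -c 'from h import *;snap("w6")'
python3 -m creep '[{"dx":0,"dy":0.1,"dz":0,"rx":0,"ry":0,"rz":0,"grip":-1},{"dx":0,"dy":0.22,"dz":0,"rx":0,"ry":0,"rz":0,"grip":-1},{"dx":0,"dy":0.35,"dz":0,"rx":0,"ry":0,"rz":0,"grip":-1},{"dx":0,"dy":0.4,"dz":0,"rx":0,"ry":0,"rz":0,"grip":-1},{"dx":0,"dy":0.4,"dz":0,"rx":0,"ry":0,"rz":0,"grip":-1}]'; python3 -c 'from h import *;snap("w7")'
cat >> h.py <<'E'
def green(im):
    r,g,b=[im[:,:,i].astype(int) for i in range(3)]
    return ((g>1.35*r)&(g>1.15*b)&(g>25)).astype(np.uint8)
def look(n):
    im,c=load(n);out=[]
    for s,ce,m in comps(cv2.morphologyEx(green(im),cv2.MORPH_CLOSE,np.ones((5,5))),500):
        x,y,w,h,a=s
        if x<2 or y<2 or x+w>637 or y+h>478: continue
        d=cv2.distanceTransform(m,cv2.DIST_L2,5);r=d.max();ys,xs=np.where(d>r-0.5);p=np.array([xs.mean(),ys.mean()])
        P=onz(c,p,11);f=np.linalg.norm(P-c["world_from_camera"][:3,3])/c["mtx"][0,0]
        pts=cv2.findContours(m,cv2.RETR_EXTERNAL,cv2.CHAIN_APPROX_NONE)[0][0][:,0]
        k=pts[np.argmax(np.linalg.norm(pts-p,axis=1))]
        # foot ellipse from the contour points near the inscribed circle
        near=pts[np.abs(np.linalg.norm(pts-p,axis=1)-r)<2.5];e=cv2.fitEllipse(near.astype(np.float32))
        # dome: fit circle to contour points farthest along foot->tip
        u=(k-p)/np.linalg.norm(k-p);t=(pts-p)@u;cap=pts[t>t.max()-6].astype(float)
        A=np.c_[2*cap,np.ones(len(cap))];s_=np.linalg.lstsq(A,(cap**2).sum(1),rcond=None)[0]
        out.append(dict(p=np.array(e[0]),P=onz(c,e[0],11),diam=np.mean(e[1])*f,dome=s_[:2],c=c,dr=np.sqrt(s_[2]+s_[:2]@s_[:2])*f))
    return out
E
python3 - <<'E'
from h import *
from itertools import combinations
G={}
for n in ("w2","w3","w4","w5","w6","w7"):
    for o in look(n):
        print(n,o["p"].round(1),"d",round(o["diam"],1),o["P"].round(1),"dome r",round(o["dr"],1))
        G.setdefault(int(np.argmin([abs(o["P"][1]-y) for y in (232,96,-76,-207)])),[]).append(o)
for k,v in sorted(G.items()):
    if len(v)>1:print(k,"foot tri",[np.round(a,1) for a in tri([(o["c"],o["p"]) for o in v])],"dome tri",[np.round(a,1) for a in tri([(o["c"],o["dome"]) for o in v])])
E
```

```text
clock: 3.42
eef_pos: [446.5, -133.1, 199.3]
tool_rot: [3.141, 0.0, 2.895]
force: [0.7, 0.2, 0.3]
width: 85.3
gripper_force: 0.0
w5 [ 446.5 -133.1  199.3] [3.141 0.    2.895] 3.42
clock: 4.1
eef_pos: [447.3, 30.3, 198.9]
tool_rot: [3.14, -0.0, 2.902]
force: [0.1, -0.4, 0.2]
width: 85.4
gripper_force: 0.0
w6 [447.3  30.3 198.9] [ 3.14  -0.     2.902] 4.1
clock: 4.78
eef_pos: [447.0, 187.3, 198.8]
tool_rot: [3.141, -0.0, 2.897]
force: [-0.5, -0.6, -0.7]
width: 85.5
gripper_force: 0.0
w7 [447.  187.3 198.8] [ 3.141 -0.     2.897] 4.78
w2 [313.7 200.1] d 64.8 [430.4 231.7  11. ] dome r 19.6
w2 [183.7 236.4] d 48.3 [433.3  97.7  11. ] dome r 12.2
w3 [253.8  45.4] d 54.4 [435.   95.7  11. ] dome r 15.4
w3 [66.  87.9] d 49.3 [426.8 -75.7  11. ] dome r 11.4
w4 [190.3  55.9] d 43.4 [426.9 -77.4  11. ] dome r 11.6
w5 [550.5 129. ] d 57.4 [433.8  91.6  11. ] dome r 12.7
w5 [366.5 166.5] d 36.2 [425.8 -79.1  11. ] dome r 11.3
w5 [242.  216.8] d 55.3 [ 443.5 -207.3   11. ] dome r 14.6
w6 [521.7 133.1] d 77.9 [430.3 229.   11. ] dome r 18.2
w6 [379.3 171.9] d 47.8 [434.  95.  11.] dome r 15.1
w6 [202.8 205.7] d 37.3 [425.2 -77.2  11. ] dome r 11.0
w6 [ 86.7 252.3] d 63.6 [ 442.8 -205.4   11. ] dome r 15.8
w7 [357.5 173.6] d 65.8 [430.4 231.5  11. ] dome r 23.1
w7 [222.8 210.4] d 46.9 [433.4  96.9  11. ] dome r 13.3
w7 [ 55.9 243.1] d 44.9 [424.7 -74.6  11. ] dome r 11.1
0 foot tri [array([431.2, 231.6,   6. ]), np.float64(0.2)] dome tri [array([428.1, 231. ,  87.5]), np.float64(2.0)]
1 foot tri [array([434.4,  95.2,   5.5]), np.float64(0.6)] dome tri [array([433.3,  95.7,  66.2]), np.float64(1.8)]
2 foot tri [array([425.8, -78.7,   6.1]), np.float64(0.6)] dome tri [array([424.7, -78.8,  56.9]), np.float64(1.0)]
3 foot tri [array([ 443.9, -208.3,    6.9]), np.float64(0.4)] dome tri [array([ 442.9, -207.6,   76.7]), np.float64(0.3)]
```

The measurements agree with the text: foot diameters are about 65, 48, 36 and 55, and the dome heights fit too. muller_68 is at (430.5,231.3), muller_48 at (434,95.5), muller_38 at (425.6,-78.5) and muller_58 at (443.7,-207.7). I'll grasp muller_68 first.

```bash
python3 -m creep '[{"dx":-0.041,"dy":0.11,"dz":0,"rx":0,"ry":0,"rz":0,"grip":-1},{"dx":-0.041,"dy":0.11,"dz":-0.1,"rx":0,"ry":0,"rz":0,"grip":-1},{"dx":-0.041,"dy":0.11,"dz":-0.2,"rx":0,"ry":0,"rz":0,"grip":-1},{"dx":-0.041,"dy":0.11,"dz":-0.27,"rx":0,"ry":0,"rz":0,"grip":-1},{"dx":-0.041,"dy":0.11,"dz":-0.27,"rx":0,"ry":0,"rz":0,"grip":-1}]'; python3 -c 'from h import *;im,c=snap("w8");[print(o["P"].round(1),o["p"].round(),round(o["diam"],1)) for o in look("w8")]'
```

```text
clock: 5.45
eef_pos: [429.5, 227.3, 89.5]
tool_rot: [-3.137, -0.003, 2.892]
force: [0.5, -0.5, 0.7]
width: 85.5
gripper_force: 0.0
w8 [429.5 227.3  89.5] [-3.137e+00 -3.000e-03  2.892e+00] 5.45
[429.7 231.7  11. ] [323. 232.] 64.3
[432.4  99.3  11. ] [144. 279.] 49.9
```

```bash
python3 -m creep '[{"dx":0.002,"dy":0.01,"dz":0,"rx":0,"ry":0,"rz":0,"grip":-1},{"dx":0.002,"dy":0.01,"dz":-0.08,"rx":0,"ry":0,"rz":0,"grip":-1},{"dx":0.002,"dy":0.01,"dz":-0.149,"rx":0,"ry":0,"rz":0,"grip":-1},{"dx":0.002,"dy":0.01,"dz":-0.149,"rx":0,"ry":0,"rz":0,"grip":-1},{"dx":0.002,"dy":0.01,"dz":-0.149,"rx":0,"ry":0,"rz":0,"grip":-1}]';python3 -m creep '[{"dx":0,"dy":0,"dz":0,"rx":0,"ry":0,"rz":0,"grip":0.0},{"dx":0,"dy":0,"dz":0,"rx":0,"ry":0,"rz":0,"grip":0.5},{"dx":0,"dy":0,"dz":0,"rx":0,"ry":0,"rz":0,"grip":1},{"dx":0,"dy":0,"dz":0,"rx":0,"ry":0,"rz":0,"grip":1},{"dx":0,"dy":0,"dz":0,"rx":0,"ry":0,"rz":0,"grip":1}]'
```

```text
clock: 6.12
eef_pos: [432.2, 234.9, 32.8]
tool_rot: [3.14, 0.002, 2.895]
force: [-0.1, -0.7, -0.4]
width: 85.3
gripper_force: 0.0
clock: 6.75
eef_pos: [431.2, 233.6, 32.0]
tool_rot: [-3.141, 0.0, 2.894]
force: [-0.8, -2.6, 7.2]
width: 31.2
gripper_force: 58.6
```

Gripped at 31 mm width. I'll lift, then refine the recess centres with edge fits on the saved views.

```bash
python3 -m creep '[{"dx":0,"dy":0,"dz":0.05,"rx":0,"ry":0,"rz":0,"grip":1},{"dx":0,"dy":0,"dz":0.12,"rx":0,"ry":0,"rz":0,"grip":1},{"dx":0,"dy":0,"dz":0.2,"rx":0,"ry":0,"rz":0,"grip":1},{"dx":0,"dy":0,"dz":0.27,"rx":0,"ry":0,"rz":0,"grip":1},{"dx":0,"dy":0,"dz":0.3,"rx":0,"ry":0,"rz":0,"grip":1}]'
python3 -c 'from h import *;snap("w9")'
python3 - <<'E'
from h import *
guess=[np.array([580.5+8.5*i,-83.5+95.5*i,20]) for i in range(4)]
obs={i:[] for i in range(4)}
for n in ("w3","w4"):
    im,c=load(n);T=c["world_from_camera"]
    L=cv2.GaussianBlur(cv2.cvtColor(im,cv2.COLOR_RGB2LAB)[:,:,0],(0,0),2).astype(np.float32)
    for i,g in enumerate(guess):
        ctr=g.copy()
        for it in range(4):
            E=[]
            for a in np.linspace(0,2*np.pi,72,endpoint=False):
                rr=np.arange(32,43.1,.5)
                px=np.array([proj(c,ctr+[r*np.cos(a),r*np.sin(a),0]) for r in rr],np.float32)
                v=cv2.remap(L,px[:,:1],px[:,1:],cv2.INTER_LINEAR).ravel();gr=np.diff(v)
                k=np.argmax(gr)
                if gr[k]>1.5 and 0<k<len(gr)-1:E.append(ctr[:2]+(rr[k]+.25)*np.array([np.cos(a),np.sin(a)]))
            E=np.array(E)
            for _ in range(3):
                s=np.linalg.lstsq(np.c_[2*E,np.ones(len(E))],(E**2).sum(1),rcond=None)[0]
                R=np.sqrt(s[2]+s[:2]@s[:2]);d=np.linalg.norm(E-s[:2],axis=1)-R;E2=E[abs(d)<1.5]
                if len(E2)>15:E=E2
            ctr[:2]=s[:2]
        obs[i].append((c,proj(c,ctr)));print(n,i,ctr.round(1),"R",round(R,1),len(E))
for i in obs:print(i,[np.round(a,1) for a in tri(obs[i])])
E
```

```text
clock: 7.38
eef_pos: [431.5, 234.6, 152.6]
tool_rot: [3.14, 0.001, 2.895]
force: [0.5, 0.4, -2.9]
width: 31.0
gripper_force: 60.2
w9 [431.5 234.6 152.6] [3.140e+00 1.000e-03 2.895e+00] 7.38
w3 0 [582.6 -83.2  20. ] R 38.1 72
w3 1 [593.7  13.2  20. ] R 38.3 72
w3 2 [601.8 106.9  20. ] R 38.1 65
w3 3 [608.3 201.3  20. ] R 37.9 57
w4 0 [582.5 -84.3  20. ] R 38.3 72
w4 1 [593.6  12.   20. ] R 38.3 71
w4 2 [601.9 106.7  20. ] R 37.3 55
w4 3 [608.4 199.9  20. ] R 38.1 62
0 [array([583.2, -85.2,  16.7]), np.float64(0.0)]
1 [array([594.5,  12. ,  16.6]), np.float64(0.0)]
2 [array([602. , 106.9,  19.4]), np.float64(0.0)]
3 [array([609.6, 202.2,  15.7]), np.float64(0.1)]
```

View pics/w9.png

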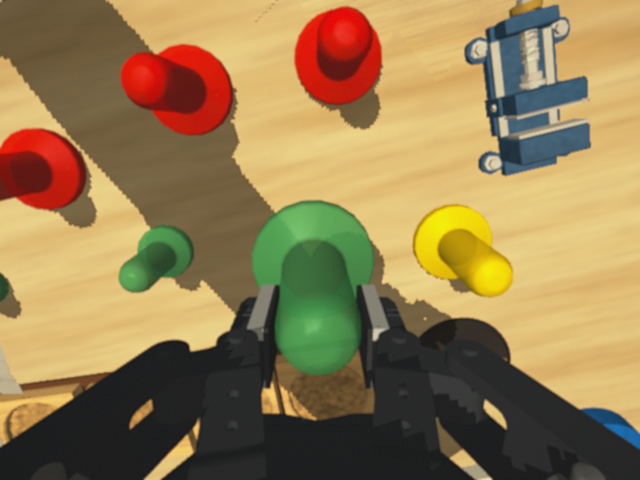

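Held cleanly: the foot of muller_68 is centred at about (313,255) in view. Next I'll measure its offset from the TCP with the same camera.

```bash
cat >> h.py <<'E'
def held(n,ztop,rad):
    """foot circle of a held muller: contour points whose rays on plane ztop lie on a circle of radius ~rad"""
    im,c=load(n);h,w=im.shape[:2]
    best=max(comps(green(im),800),key=lambda q:q[0][4] if abs(q[1][0]-320)<90 else 0)
    pts=cv2.findContours(best[2],cv2.RETR_EXTERNAL,cv2.CHAIN_APPROX_NONE)[0][0][:,0]
    y0=pts[:,1].min();xs=pts[:,0]
    W=np.array([onz(c,p,ztop)[:2] for p in pts])
    cen=onz(c,(pts[:,0].mean(),y0),ztop)[:2];T=c["world_from_camera"][:3,:3]
    d=T[:2,1]/np.linalg.norm(T[:2,1]);cen=cen+d*rad
    for tol in (6,4,2.5,1.5,1.5):
        k=np.abs(np.linalg.norm(W-cen,axis=1)-rad)<tol
        E=W[k];s=np.linalg.lstsq(np.c_[2*E,np.ones(len(E))],(E**2).sum(1),rcond=None)[0];cen=s[:2]
    R=np.sqrt(s[2]+s[:2]@s[:2]);return cen,R,k.sum()
E
python3 -c '
from h import *
print(held("w9",131,34),held("w9",129,34))'
```

```text
(array([431.06392818, 232.7459587 ]), np.float64(33.080510375871015), np.int64(220)) (array([431.69965677, 232.58200394]), np.float64(33.326042182728735), np.int64(236))
```

```bash
python3 -m creep '[{"dx":0.03,"dy":-0.06,"dz":0,"rx":0,"ry":0,"rz":0,"grip":1},{"dx":0.09,"dy":-0.18,"dz":0,"rx":0,"ry":0,"rz":0,"grip":1},{"dx":0.15,"dy":-0.3,"dz":0,"rx":0,"ry":0,"rz":0,"grip":1},{"dx":0.18,"dy":-0.38,"dz":0,"rx":0,"ry":0,"rz":0,"grip":1},{"dx":0.2,"dy":-0.4,"dz":0,"rx":0,"ry":0,"rz":0,"grip":1}]'
python3 -m creep '[{"dx":0.03,"dy":-0.06,"dz":0,"rx":0,"ry":0,"rz":0,"grip":1},{"dx":0.09,"dy":-0.18,"dz":0,"rx":0,"ry":0,"rz":0,"grip":1},{"dx":0.15,"dy":-0.3,"dz":0,"rx":0,"ry":0,"rz":0,"grip":1},{"dx":0.175,"dy":-0.37,"dz":-0.02,"rx":0,"ry":0,"rz":0,"grip":1},{"dx":0.179,"dy":-0.391,"dz":-0.1,"rx":0,"ry":0,"rz":0,"grip":1}]'
python3 -m creep '[{"dx":0,"dy":0,"dz":0,"rx":0,"ry":0,"rz":0,"grip":1},{"dx":0,"dy":0,"dz":0,"rx":0,"ry":0,"rz":0,"grip":1},{"dx":0,"dy":0,"dz":0,"rx":0,"ry":0,"rz":0,"grip":1},{"dx":0,"dy":0,"dz":0,"rx":0,"ry":0,"rz":0,"grip":1},{"dx":0,"dy":0,"dz":0,"rx":0,"ry":0,"rz":0,"grip":1}]'
python3 -c '
from h import *
snap("w10")
P=[ctrl.read_state()["eef_pos"] for _ in range(1)];print(P)
print(held("w10",P[0][2]-32+11,34))'
```

```text
clock: 8.05
eef_pos: [510.8, 71.1, 150.1]
tool_rot: [-3.139, -0.002, 2.89]
force: [-0.3, -0.5, -2.6]
width: 31.5
gripper_force: 60.3
clock: 8.68
eef_pos: [585.0, -84.0, 111.4]
tool_rot: [3.142, 0.004, 2.893]
force: [-0.5, 0.3, -3.0]
width: 31.1
gripper_force: 60.2
clock: 9.3
eef_pos: [583.1, -81.8, 112.0]
tool_rot: [3.141, 0.001, 2.895]
force: [-0.3, -1.2, -3.9]
width: 31.4
gripper_force: 60.3
w10 [583.1 -81.8 112. ] [3.141e+00 1.000e-03 2.895e+00] 9.3
[array([582.94067377, -81.93198366, 111.84360737])]
(array([582.32939445, -83.44615261]), np.float64(33.03464214866503), np.int64(191))
```

```bash
python3 -m creep '[{"dx":0.001,"dy":0,"dz":-0.05,"rx":0,"ry":0,"rz":0,"grip":1},{"dx":0.001,"dy":0,"dz":-0.1,"rx":0,"ry":0,"rz":0,"grip":1},{"dx":0.001,"dy":0,"dz":-0.14,"rx":0,"ry":0,"rz":0,"grip":1},{"dx":0.001,"dy":0,"dz":-0.148,"rx":0,"ry":0,"rz":0,"grip":1},{"dx":0.001,"dy":0,"dz":-0.148,"rx":0,"ry":0,"rz":0,"grip":1}]'
python3 -m creep '[{"dx":0,"dy":0,"dz":-0.003,"rx":0,"ry":0,"rz":0,"grip":1},{"dx":0,"dy":0,"dz":-0.006,"rx":0,"ry":0,"rz":0,"grip":1},{"dx":0,"dy":0,"dz":-0.01,"rx":0,"ry":0,"rz":0,"grip":1},{"dx":0,"dy":0,"dz":-0.013,"rx":0,"ry":0,"rz":0,"grip":1},{"dx":0,"dy":0,"dz":-0.013,"rx":0,"ry":0,"rz":0,"grip":1}]'; python3 -c 'from h import *;snap("w11")'
```

```text
clock: 9.98
eef_pos: [583.4, -82.1, 52.4]
tool_rot: [-3.142, 0.0, 2.895]
force: [0.2, 0.1, -2.4]
width: 31.2
gripper_force: 60.2
clock: 10.6
eef_pos: [583.1, -82.0, 46.9]
tool_rot: [-3.142, -0.0, 2.895]
force: [0.0, -0.6, -3.0]
width: 31.1
gripper_force: 60.2
w11 [583.1 -82.   46.9] [-3.142 -0.     2.895] 10.6
```

View pics/w11.png

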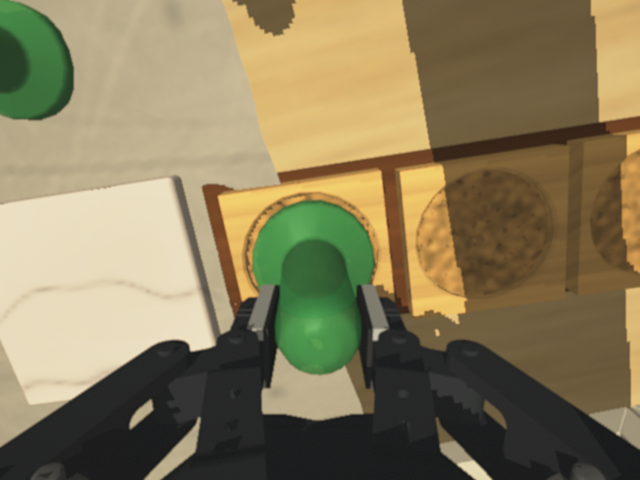

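muller_68 is inside its recess at about (314,255), with an even gap all round to 1–2 mm. I'll lower the last millimetre in small steps, nudging 1 mm to the right.

```bash
python3 -m creep '[{"dx":0,"dy":-0.003,"dz":0,"rx":0,"ry":0,"rz":0,"grip":1},{"dx":0,"dy":-0.003,"dz":-0.001,"rx":0,"ry":0,"rz":0,"grip":1},{"dx":0,"dy":-0.003,"dz":-0.002,"rx":0,"ry":0,"rz":0,"grip":1},{"dx":0,"dy":-0.003,"dz":-0.003,"rx":0,"ry":0,"rz":0,"grip":1},{"dx":0,"dy":-0.003,"dz":-0.004,"rx":0,"ry":0,"rz":0,"grip":1}]'
python3 -m creep '[{"dx":0,"dy":0,"dz":0,"rx":0,"ry":0,"rz":0,"grip":1},{"dx":0,"dy":0,"dz":0,"rx":0,"ry":0,"rz":0,"grip":1},{"dx":0,"dy":0,"dz":0,"rx":0,"ry":0,"rz":0,"grip":1},{"dx":0,"dy":0,"dz":0,"rx":0,"ry":0,"rz":0,"grip":1},{"dx":0,"dy":0,"dz":0,"rx":0,"ry":0,"rz":0,"grip":1}]'
```

```text
clock: 11.28
eef_pos: [583.6, -83.5, 46.0]
tool_rot: [-3.142, 0.001, 2.895]
force: [-1.4, -0.8, 5.2]
width: 30.6
gripper_force: 60.9
clock: 11.9
eef_pos: [583.6, -83.5, 46.0]
tool_rot: [-3.142, 0.001, 2.895]
force: [-1.9, -1.1, 5.9]
width: 30.7
gripper_force: 60.9
```

Contact shows as about +8 N from the -3 N hanging weight. I'll release gently, rise straight up, and look from an offset.

```bash
python3 -m creep '[{"dx":0,"dy":0,"dz":0,"rx":0,"ry":0,"rz":0,"grip":0.1},{"dx":0,"dy":0,"dz":0,"rx":0,"ry":0,"rz":0,"grip":-0.3},{"dx":0,"dy":0,"dz":0,"rx":0,"ry":0,"rz":0,"grip":-0.8},{"dx":0,"dy":0,"dz":0,"rx":0,"ry":0,"rz":0,"grip":-1},{"dx":0,"dy":0,"dz":0,"rx":0,"ry":0,"rz":0,"grip":-1}]'
python3 -m creep '[{"dx":0,"dy":0,"dz":0.06,"rx":0,"ry":0,"rz":0,"grip":-1},{"dx":0,"dy":0,"dz":0.18,"rx":0,"ry":0,"rz":0,"grip":-1},{"dx":0,"dy":0,"dz":0.3,"rx":0,"ry":0,"rz":0,"grip":-1},{"dx":0,"dy":0,"dz":0.38,"rx":0,"ry":0,"rz":0,"grip":-1},{"dx":0,"dy":0,"dz":0.38,"rx":0,"ry":0,"rz":0,"grip":-1}]'; python3 -c '
from h import *
im,c=snap("w12")
for o in look("w12"):print(o["P"].round(1),round(o["diam"],1),onz(c,o["p"],25).round(1))'
```

```text
clock: 12.52
eef_pos: [583.2, -83.2, 45.4]
tool_rot: [3.142, -0.0, 2.895]
force: [-0.6, 0.0, -0.0]
width: 85.5
gripper_force: 0.0
clock: 13.15
eef_pos: [585.1, -83.5, 200.3]
tool_rot: [3.141, 0.006, 2.895]
force: [0.5, 0.2, -0.9]
width: 85.5
gripper_force: 0.0
w12 [585.1 -83.5 200.3] [3.141 0.006 2.895] 13.15
[ 445.  -206.4   11. ] 66.6 [ 447.7 -201.    25. ]
[585.1 -85.7  11. ] 67.1 [582.3 -84.9  25. ]
```

View pics/w12.png

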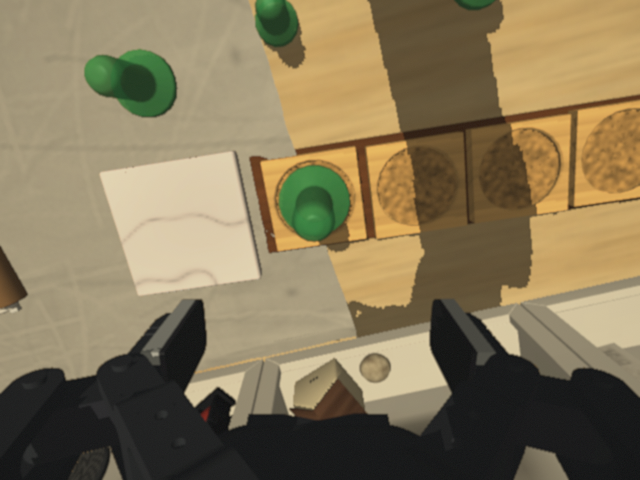

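muller_68 stands centred at (314,203). Next is muller_58.

```bash
python3 -m creep '[{"dx":-0.1,"dy":-0.08,"dz":0,"rx":0,"ry":0,"rz":0,"grip":-1},{"dx":-0.2,"dy":-0.17,"dz":0,"rx":0,"ry":0,"rz":0,"grip":-1},{"dx":-0.29,"dy":-0.25,"dz":0,"rx":0,"ry":0,"rz":0,"grip":-1},{"dx":-0.353,"dy":-0.307,"dz":0,"rx":0,"ry":0,"rz":0,"grip":-1},{"dx":-0.353,"dy":-0.307,"dz":-0.1,"rx":0,"ry":0,"rz":0,"grip":-1}]'
python3 -m creep '[{"dx":0,"dy":0,"dz":-0.1,"rx":0,"ry":0,"rz":0,"grip":-1},{"dx":0,"dy":0,"dz":-0.12,"rx":0,"ry":0,"rz":0,"grip":-1},{"dx":0,"dy":0,"dz":-0.12,"rx":0,"ry":0,"rz":0,"grip":-1},{"dx":0,"dy":0,"dz":-0.12,"rx":0,"ry":0,"rz":0,"grip":-1},{"dx":0,"dy":0,"dz":-0.12,"rx":0,"ry":0,"rz":0,"grip":-1}]'; python3 -c '
from h import *
im,c=snap("w13")
for o in look("w13"):print(o["P"].round(1),round(o["diam"],1))'
```

```text
clock: 13.82
eef_pos: [440.8, -209.3, 157.9]
tool_rot: [-3.14, 0.003, 2.889]
force: [1.2, 0.5, -0.4]
width: 85.6
gripper_force: 0.0
clock: 14.45
eef_pos: [442.8, -206.4, 110.5]
tool_rot: [-3.141, 0.002, 2.895]
force: [0.9, -0.1, -1.2]
width: 85.4
gripper_force: 0.0
w13 [ 442.8 -206.4  110.5] [-3.141e+00  2.000e-03  2.895e+00] 14.45
[425.1 -80.6  11. ] 41.1
[ 443.2 -208.1   11. ] 54.2
[574.9 -70.1  11. ] 39.3
```

Aligned. Descend 83.5 mm to TCP z=27 and grip, lifting after.

```bash
python3 -m creep '[{"dx":0.001,"dy":0,"dz":-0.1,"rx":0,"ry":0,"rz":0,"grip":-1},{"dx":0.001,"dy":0,"dz":-0.19,"rx":0,"ry":0,"rz":0,"grip":-1},{"dx":0.001,"dy":0,"dz":-0.209,"rx":0,"ry":0,"rz":0,"grip":-1},{"dx":0.001,"dy":0,"dz":-0.209,"rx":0,"ry":0,"rz":0,"grip":-1},{"dx":0.001,"dy":0,"dz":-0.209,"rx":0,"ry":0,"rz":0,"grip":-1}]'
python3 -m creep '[{"dx":0,"dy":0,"dz":0,"rx":0,"ry":0,"rz":0,"grip":0.0},{"dx":0,"dy":0,"dz":0,"rx":0,"ry":0,"rz":0,"grip":0.5},{"dx":0,"dy":0,"dz":0,"rx":0,"ry":0,"rz":0,"grip":1},{"dx":0,"dy":0,"dz":0,"rx":0,"ry":0,"rz":0,"grip":1},{"dx":0,"dy":0,"dz":0,"rx":0,"ry":0,"rz":0,"grip":1}]'
python3 -m creep '[{"dx":0,"dy":0,"dz":0.05,"rx":0,"ry":0,"rz":0,"grip":1},{"dx":0,"dy":0,"dz":0.12,"rx":0,"ry":0,"rz":0,"grip":1},{"dx":0,"dy":0,"dz":0.2,"rx":0,"ry":0,"rz":0,"grip":1},{"dx":0,"dy":0,"dz":0.3,"rx":0,"ry":0,"rz":0,"grip":1},{"dx":0,"dy":0,"dz":0.35,"rx":0,"ry":0,"rz":0,"grip":1}]'
python3 -c '
from h import *
snap("w14");z=ctrl.read_state()["eef_pos"][2]
print(held("w14",z-27+11,29))'
```

```text
clock: 15.12
eef_pos: [443.4, -206.5, 27.1]
tool_rot: [-3.141, 0.002, 2.895]
force: [0.8, -1.2, -0.1]
width: 85.5
gripper_force: 0.0
clock: 15.75
eef_pos: [442.7, -206.6, 26.3]
tool_rot: [-3.141, 0.001, 2.894]
force: [-0.7, -1.8, 4.3]
width: 27.7
gripper_force: 58.7
clock: 16.38
eef_pos: [442.8, -206.3, 167.5]
tool_rot: [-3.141, 0.002, 2.895]
force: [0.3, 1.1, -2.1]
width: 27.6
gripper_force: 59.7
w14 [ 442.8 -206.3  167.5] [-3.141e+00  2.000e-03  2.895e+00] 16.38
(array([ 444.02664914, -207.65710766]), np.float64(28.34107789216107), np.int64(123))
```

```bash
python3 -m creep '[{"dx":0.05,"dy":0.07,"dz":0,"rx":0,"ry":0,"rz":0,"grip":1},{"dx":0.12,"dy":0.17,"dz":0,"rx":0,"ry":0,"rz":0,"grip":1},{"dx":0.2,"dy":0.29,"dz":0,"rx":0,"ry":0,"rz":0,"grip":1},{"dx":0.28,"dy":0.41,"dz":0,"rx":0,"ry":0,"rz":0,"grip":1},{"dx":0.34,"dy":0.5,"dz":0,"rx":0,"ry":0,"rz":0,"grip":1}]'
python3 -m creep '[{"dx":0.035,"dy":0.05,"dz":0,"rx":0,"ry":0,"rz":0,"grip":1},{"dx":0.035,"dy":0.05,"dz":-0.08,"rx":0,"ry":0,"rz":0,"grip":1},{"dx":0.035,"dy":0.05,"dz":-0.16,"rx":0,"ry":0,"rz":0,"grip":1},{"dx":0.035,"dy":0.05,"dz":-0.16,"rx":0,"ry":0,"rz":0,"grip":1},{"dx":0.035,"dy":0.05,"dz":-0.16,"rx":0,"ry":0,"rz":0,"grip":1}]'
python3 -c '
from h import *
snap("w15");z=ctrl.read_state()["eef_pos"][2]
print(held("w15",z-26.5+11,29))'
```

```text
clock: 17.05
eef_pos: [578.8, -3.1, 164.6]
tool_rot: [3.141, -0.001, 2.897]
force: [0.2, -1.2, -1.5]
width: 27.4
gripper_force: 59.7
clock: 17.68
eef_pos: [592.7, 13.8, 102.2]
tool_rot: [3.141, 0.0, 2.895]
force: [0.1, 0.1, -1.5]
width: 27.5
gripper_force: 59.8
w15 [592.7  13.8 102.2] [3.141 0.    2.895] 17.68
(array([593.82917852,  12.32527008]), np.float64(28.232016410610957), np.int64(138))
```

```bash
python3 -m creep '[{"dx":0,"dy":-0.001,"dz":-0.05,"rx":0,"ry":0,"rz":0,"grip":1},{"dx":0,"dy":-0.001,"dz":-0.1,"rx":0,"ry":0,"rz":0,"grip":1},{"dx":0,"dy":-0.001,"dz":-0.135,"rx":0,"ry":0,"rz":0,"grip":1},{"dx":0,"dy":-0.001,"dz":-0.146,"rx":0,"ry":0,"rz":0,"grip":1},{"dx":0,"dy":-0.001,"dz":-0.146,"rx":0,"ry":0,"rz":0,"grip":1}]'
python3 -m creep '[{"dx":0,"dy":0,"dz":-0.002,"rx":0,"ry":0,"rz":0,"grip":1},{"dx":0,"dy":0,"dz":-0.003,"rx":0,"ry":0,"rz":0,"grip":1},{"dx":0,"dy":0,"dz":-0.005,"rx":0,"ry":0,"rz":0,"grip":1},{"dx":0,"dy":0,"dz":-0.007,"rx":0,"ry":0,"rz":0,"grip":1},{"dx":0,"dy":0,"dz":-0.007,"rx":0,"ry":0,"rz":0,"grip":1}]'; python3 -c 'from h import *;snap("w16")'
```

```text
clock: 18.35
eef_pos: [592.7, 13.5, 43.8]
tool_rot: [3.141, 0.001, 2.895]
force: [0.4, -0.6, -1.3]
width: 27.3
gripper_force: 59.8
clock: 18.98
eef_pos: [592.4, 13.5, 40.6]
tool_rot: [3.142, -0.0, 2.895]
force: [0.4, -0.2, -1.1]
width: 27.8
gripper_force: 59.8
w16 [592.4  13.5  40.6] [ 3.142 -0.     2.895] 18.98
```

View pics/w16.png

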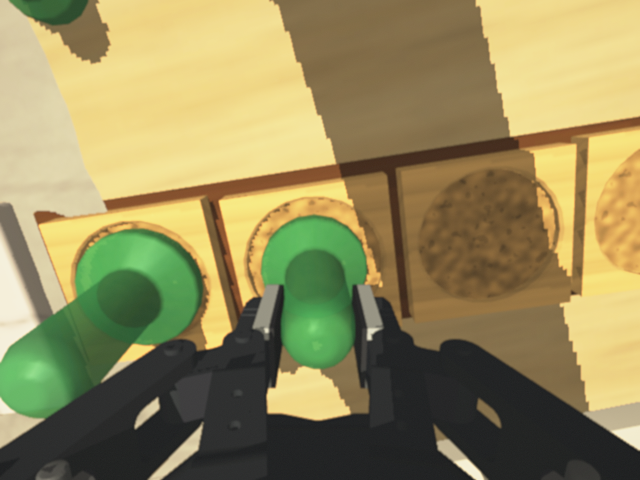

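muller_58 is at (315,262) in its recess (247–380), centred within 1 mm. Lower the last millimetre and release.

```bash
python3 -m creep '[{"dx":0,"dy":0,"dz":-0.001,"rx":0,"ry":0,"rz":0,"grip":1},{"dx":0,"dy":0,"dz":-0.002,"rx":0,"ry":0,"rz":0,"grip":1},{"dx":0,"dy":0,"dz":-0.003,"rx":0,"ry":0,"rz":0,"grip":1},{"dx":0,"dy":0,"dz":-0.004,"rx":0,"ry":0,"rz":0,"grip":1},{"dx":0,"dy":0,"dz":-0.004,"rx":0,"ry":0,"rz":0,"grip":1}]'
```

```text
clock: 19.65
eef_pos: [592.9, 13.2, 40.3]
tool_rot: [3.141, 0.001, 2.895]
force: [-3.0, -0.9, 8.5]
width: 27.5
gripper_force: 60.8
```

```bash
python3 -m creep '[{"dx":0,"dy":0,"dz":0,"rx":0,"ry":0,"rz":0,"grip":0.1},{"dx":0,"dy":0,"dz":0,"rx":0,"ry":0,"rz":0,"grip":-0.3},{"dx":0,"dy":0,"dz":0,"rx":0,"ry":0,"rz":0,"grip":-0.8},{"dx":0,"dy":0,"dz":0,"rx":0,"ry":0,"rz":0,"grip":-1},{"dx":0,"dy":0,"dz":0,"rx":0,"ry":0,"rz":0,"grip":-1}]'
python3 -m creep '[{"dx":0,"dy":0,"dz":0.06,"rx":0,"ry":0,"rz":0,"grip":-1},{"dx":0,"dy":0,"dz":0.18,"rx":0,"ry":0,"rz":0,"grip":-1},{"dx":0,"dy":0,"dz":0.3,"rx":0,"ry":0,"rz":0,"grip":-1},{"dx":0,"dy":0,"dz":0.38,"rx":0,"ry":0,"rz":0,"grip":-1},{"dx":0,"dy":0,"dz":0.38,"rx":0,"ry":0,"rz":0,"grip":-1}]'; python3 -c '
from h import *
im,c=snap("w17")
for o in look("w17"):print(o["P"].round(1),round(o["diam"],1),onz(c,o["p"],25).round(1))'
python3 -m creep '[{"dx":-0.12,"dy":0.06,"dz":0,"rx":0,"ry":0,"rz":0,"grip":-1},{"dx":-0.24,"dy":0.12,"dz":0,"rx":0,"ry":0,"rz":0,"grip":-1},{"dx":-0.35,"dy":0.18,"dz":0,"rx":0,"ry":0,"rz":0,"grip":-1},{"dx":-0.397,"dy":0.209,"dz":0,"rx":0,"ry":0,"rz":0,"grip":-1},{"dx":-0.397,"dy":0.209,"dz":-0.1,"rx":0,"ry":0,"rz":0,"grip":-1}]'
python3 -m creep '[{"dx":0,"dy":0,"dz":-0.1,"rx":0,"ry":0,"rz":0,"grip":-1},{"dx":0,"dy":0,"dz":-0.12,"rx":0,"ry":0,"rz":0,"grip":-1},{"dx":0,"dy":0,"dz":-0.12,"rx":0,"ry":0,"rz":0,"grip":-1},{"dx":0,"dy":0,"dz":-0.12,"rx":0,"ry":0,"rz":0,"grip":-1},{"dx":0,"dy":0,"dz":-0.12,"rx":0,"ry":0,"rz":0,"grip":-1}]'; python3 -c '
from h import *
im,c=snap("w18")
for o in look("w18"):print(o["P"].round(1),round(o["diam"],1))'
```

```text
clock: 20.27
eef_pos: [592.3, 13.5, 38.9]
tool_rot: [3.142, -0.0, 2.895]
force: [-0.9, 0.3, -1.0]
width: 85.8
gripper_force: 0.0
clock: 20.9
eef_pos: [594.4, 13.6, 193.9]
tool_rot: [3.14, 0.006, 2.895]
force: [-0.3, 1.0, 0.3]
width: 85.0
gripper_force: 0.0
w17 [594.4  13.6 193.9] [3.14  0.006 2.895] 20.9
[427.1 -77.2  11. ] 46.2 [430.9 -72.9  25. ]
[596.7  11.1  11. ] 57.1 [593.8  11.9  25. ]
[584.6 -88.8  11. ] 70.5 [582.2 -84.   25. ]
clock: 21.58
eef_pos: [433.3, 98.8, 151.5]
tool_rot: [3.139, 0.003, 2.898]
force: [0.9, -0.1, -0.4]
width: 85.2
gripper_force: 0.0
clock: 22.2
eef_pos: [434.4, 97.3, 104.0]
tool_rot: [3.14, 0.002, 2.895]
force: [0.6, -1.0, -0.5]
width: 85.3
gripper_force: 0.0
w18 [434.4  97.3 104. ] [3.140e+00 2.000e-03 2.895e+00] 22.2
[433.1  95.4  11. ] 45.6
[424.2 -74.7  11. ] 42.8
[577.   17.4  11. ] 30.0
```

The 58 is placed at (593.8,11.9) and measures well. I'll grasp the 48 at TCP z=24, i.e. 80 mm down.

```bash
python3 -m creep '[{"dx":-0.001,"dy":0,"dz":-0.1,"rx":0,"ry":0,"rz":0,"grip":-1},{"dx":-0.001,"dy":0,"dz":-0.18,"rx":0,"ry":0,"rz":0,"grip":-1},{"dx":-0.001,"dy":0,"dz":-0.2,"rx":0,"ry":0,"rz":0,"grip":-1},{"dx":-0.001,"dy":0,"dz":-0.2,"rx":0,"ry":0,"rz":0,"grip":-1},{"dx":-0.001,"dy":0,"dz":-0.2,"rx":0,"ry":0,"rz":0,"grip":-1}]'
python3 -m creep '[{"dx":0,"dy":0,"dz":0,"rx":0,"ry":0,"rz":0,"grip":0.0},{"dx":0,"dy":0,"dz":0,"rx":0,"ry":0,"rz":0,"grip":0.5},{"dx":0,"dy":0,"dz":0,"rx":0,"ry":0,"rz":0,"grip":1},{"dx":0,"dy":0,"dz":0,"rx":0,"ry":0,"rz":0,"grip":1},{"dx":0,"dy":0,"dz":0,"rx":0,"ry":0,"rz":0,"grip":1}]'
python3 -m creep '[{"dx":0,"dy":0,"dz":0.05,"rx":0,"ry":0,"rz":0,"grip":1},{"dx":0,"dy":0,"dz":0.12,"rx":0,"ry":0,"rz":0,"grip":1},{"dx":0,"dy":0,"dz":0.2,"rx":0,"ry":0,"rz":0,"grip":1},{"dx":0,"dy":0,"dz":0.3,"rx":0,"ry":0,"rz":0,"grip":1},{"dx":0,"dy":0,"dz":0.33,"rx":0,"ry":0,"rz":0,"grip":1}]'
python3 -c '
from h import *
snap("w19");z=ctrl.read_state()["eef_pos"][2]
print(held("w19",z-24+11,24))'
```

```text
clock: 22.88
eef_pos: [434.0, 97.3, 24.1]
tool_rot: [3.141, 0.002, 2.895]
force: [0.0, 0.3, 0.7]
width: 85.7
gripper_force: 0.0
clock: 23.5
eef_pos: [433.4, 96.9, 23.5]
tool_rot: [-3.142, 0.001, 2.894]
force: [0.2, -1.2, 4.2]
width: 23.7
gripper_force: 58.5
clock: 24.12
eef_pos: [434.2, 97.4, 156.8]
tool_rot: [3.14, 0.003, 2.895]
force: [-1.0, -0.2, -1.1]
width: 24.1
gripper_force: 59.3
w19 [434.2  97.4 156.8] [3.140e+00 3.000e-03 2.895e+00] 24.12
(array([433.97100556,  96.25510866]), np.float64(23.220150977833647), np.int64(147))
```

```bash
python3 -m creep '[{"dx":0.08,"dy":0.005,"dz":0,"rx":0,"ry":0,"rz":0,"grip":1},{"dx":0.2,"dy":0.01,"dz":0,"rx":0,"ry":0,"rz":0,"grip":1},{"dx":0.32,"dy":0.02,"dz":0,"rx":0,"ry":0,"rz":0,"grip":1},{"dx":0.4,"dy":0.026,"dz":0,"rx":0,"ry":0,"rz":0,"grip":1},{"dx":0.418,"dy":0.026,"dz":0,"rx":0,"ry":0,"rz":0,"grip":1}]'
python3 -m creep '[{"dx":0,"dy":0,"dz":-0.08,"rx":0,"ry":0,"rz":0,"grip":1},{"dx":0,"dy":0,"dz":-0.15,"rx":0,"ry":0,"rz":0,"grip":1},{"dx":0,"dy":0,"dz":-0.15,"rx":0,"ry":0,"rz":0,"grip":1},{"dx":0,"dy":0,"dz":-0.15,"rx":0,"ry":0,"rz":0,"grip":1},{"dx":0,"dy":0,"dz":-0.15,"rx":0,"ry":0,"rz":0,"grip":1}]'
python3 -c '
from h import *
snap("w20");z=ctrl.read_state()["eef_pos"][2]
print(held("w20",z-23.7+11,24))'
```

```text
clock: 24.8
eef_pos: [601.0, 107.3, 152.8]
tool_rot: [-3.141, -0.002, 2.894]
force: [-1.3, 0.1, -1.8]
width: 23.7
gripper_force: 59.3
clock: 25.42
eef_pos: [601.1, 107.7, 96.3]
tool_rot: [3.141, 0.002, 2.895]
force: [0.3, 1.0, -1.9]
width: 23.7
gripper_force: 59.3
w20 [601.1 107.7  96.3] [3.141e+00 2.000e-03 2.895e+00] 25.43
(array([600.61736297, 106.67412324]), np.float64(23.156473572593768), np.int64(142))
```

```bash
python3 -m creep '[{"dx":0.001,"dy":0,"dz":-0.05,"rx":0,"ry":0,"rz":0,"grip":1},{"dx":0.001,"dy":0,"dz":-0.1,"rx":0,"ry":0,"rz":0,"grip":1},{"dx":0.001,"dy":0,"dz":-0.13,"rx":0,"ry":0,"rz":0,"grip":1},{"dx":0.001,"dy":0,"dz":-0.14,"rx":0,"ry":0,"rz":0,"grip":1},{"dx":0.001,"dy":0,"dz":-0.14,"rx":0,"ry":0,"rz":0,"grip":1}]'
python3 -m creep '[{"dx":0,"dy":0,"dz":-0.002,"rx":0,"ry":0,"rz":0,"grip":1},{"dx":0,"dy":0,"dz":-0.003,"rx":0,"ry":0,"rz":0,"grip":1},{"dx":0,"dy":0,"dz":-0.005,"rx":0,"ry":0,"rz":0,"grip":1},{"dx":0,"dy":0,"dz":-0.006,"rx":0,"ry":0,"rz":0,"grip":1},{"dx":0,"dy":0,"dz":-0.006,"rx":0,"ry":0,"rz":0,"grip":1}]'
python3 -m creep '[{"dx":0,"dy":0,"dz":-0.001,"rx":0,"ry":0,"rz":0,"grip":1},{"dx":0,"dy":0,"dz":-0.002,"rx":0,"ry":0,"rz":0,"grip":1},{"dx":0,"dy":0,"dz":-0.003,"rx":0,"ry":0,"rz":0,"grip":1},{"dx":0,"dy":0,"dz":-0.003,"rx":0,"ry":0,"rz":0,"grip":1},{"dx":0,"dy":0,"dz":-0.003,"rx":0,"ry":0,"rz":0,"grip":1}]'; python3 -c 'from h import *;snap("w21")'
```

```text
clock: 26.1
eef_pos: [601.1, 107.6, 39.3]
tool_rot: [3.141, 0.0, 2.895]
force: [0.3, 0.4, -0.9]
width: 23.5
gripper_force: 59.3
clock: 26.72
eef_pos: [601.4, 107.4, 37.5]
tool_rot: [3.141, 0.001, 2.895]
force: [-1.1, -0.5, 5.2]
width: 23.8
gripper_force: 60.0
clock: 27.35
eef_pos: [601.9, 107.1, 37.4]
tool_rot: [3.141, 0.002, 2.894]
force: [-2.5, -1.2, 12.5]
width: 23.5
gripper_force: 60.7
w21 [601.9 107.1  37.4] [3.141e+00 2.000e-03 2.894e+00] 27.35
```

View pics/w21.png

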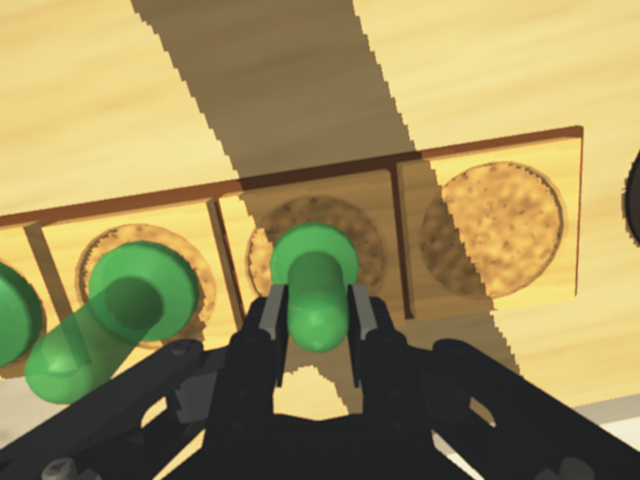

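muller_48 is at (314,262), centred in its recess (247–385). Release it and go to the 38.

```bash
python3 -m creep '[{"dx":0,"dy":0,"dz":0.003,"rx":0,"ry":0,"rz":0,"grip":1},{"dx":0,"dy":0,"dz":0.003,"rx":0,"ry":0,"rz":0,"grip":0.1},{"dx":0,"dy":0,"dz":0.003,"rx":0,"ry":0,"rz":0,"grip":-0.5},{"dx":0,"dy":0,"dz":0.003,"rx":0,"ry":0,"rz":0,"grip":-1},{"dx":0,"dy":0,"dz":0.003,"rx":0,"ry":0,"rz":0,"grip":-1}]'
python3 -m creep '[{"dx":0,"dy":0,"dz":0.06,"rx":0,"ry":0,"rz":0,"grip":-1},{"dx":0,"dy":0,"dz":0.18,"rx":0,"ry":0,"rz":0,"grip":-1},{"dx":0,"dy":0,"dz":0.3,"rx":0,"ry":0,"rz":0,"grip":-1},{"dx":0,"dy":0,"dz":0.38,"rx":0,"ry":0,"rz":0,"grip":-1},{"dx":0,"dy":0,"dz":0.38,"rx":0,"ry":0,"rz":0,"grip":-1}]'; python3 -c '
from h import *
im,c=snap("w22")
for o in look("w22"):print(o["P"].round(1),round(o["diam"],1),onz(c,o["p"],25).round(1))'
python3 -m creep '[{"dx":-0.1,"dy":-0.1,"dz":0,"rx":0,"ry":0,"rz":0,"grip":-1},{"dx":-0.2,"dy":-0.2,"dz":0,"rx":0,"ry":0,"rz":0,"grip":-1},{"dx":-0.3,"dy":-0.31,"dz":0,"rx":0,"ry":0,"rz":0,"grip":-1},{"dx":-0.4,"dy":-0.42,"dz":0,"rx":0,"ry":0,"rz":0,"grip":-1},{"dx":-0.441,"dy":-0.46,"dz":0,"rx":0,"ry":0,"rz":0,"grip":-1}]'
python3 -m creep '[{"dx":0,"dy":0,"dz":-0.1,"rx":0,"ry":0,"rz":0,"grip":-1},{"dx":0,"dy":0,"dz":-0.2,"rx":0,"ry":0,"rz":0,"grip":-1},{"dx":0,"dy":0,"dz":-0.23,"rx":0,"ry":0,"rz":0,"grip":-1},{"dx":0,"dy":0,"dz":-0.23,"rx":0,"ry":0,"rz":0,"grip":-1},{"dx":0,"dy":0,"dz":-0.23,"rx":0,"ry":0,"rz":0,"grip":-1}]'; python3 -c '
from h import *
im,c=snap("w23")
for o in look("w23"):print(o["P"].round(1),round(o["diam"],1))'
```

```text
clock: 28.02
eef_pos: [600.7, 107.5, 36.4]
tool_rot: [-3.142, -0.0, 2.895]
force: [0.3, -0.3, -0.3]
width: 85.5
gripper_force: 0.0
clock: 28.65
eef_pos: [602.8, 107.9, 191.5]
tool_rot: [3.139, 0.005, 2.895]
force: [-0.6, 0.5, -1.3]
width: 85.3
gripper_force: 0.0
w22 [602.8 107.9 191.5] [3.139 0.005 2.895] 28.65
[604.2 105.3  11. ] 47.4 [601.4 106.2  25. ]
[596.1   8.7  11. ] 59.2 [593.5  13.4  25. ]
[583.8 -90.9  11. ] 77.3 [581.7 -82.3  25. ]
clock: 29.32
eef_pos: [420.2, -78.9, 187.3]
tool_rot: [-3.14, -0.005, 2.891]
force: [0.8, 0.4, -0.0]
width: 85.1
gripper_force: 0.0
clock: 29.95
eef_pos: [425.1, -76.5, 97.4]
tool_rot: [3.141, 0.001, 2.895]
force: [-0.2, -0.8, -0.2]
width: 85.4
gripper_force: 0.0
w23 [425.1 -76.5  97.4] [3.141e+00 1.000e-03 2.895e+00] 29.95
[424.7 -78.6  11. ] 35.2
[591.4 118.3  11. ] 19.3
[570.3 -80.9  11. ] 41.3
```

Descend 76 mm to TCP z≈21.5, grip, lift.

```bash
python3 -m creep '[{"dx":0,"dy":-0.001,"dz":-0.1,"rx":0,"ry":0,"rz":0,"grip":-1},{"dx":0,"dy":-0.001,"dz":-0.17,"rx":0,"ry":0,"rz":0,"grip":-1},{"dx":0,"dy":-0.001,"dz":-0.19,"rx":0,"ry":0,"rz":0,"grip":-1},{"dx":0,"dy":-0.001,"dz":-0.19,"rx":0,"ry":0,"rz":0,"grip":-1},{"dx":0,"dy":-0.001,"dz":-0.19,"rx":0,"ry":0,"rz":0,"grip":-1}]'
python3 -m creep '[{"dx":0,"dy":0,"dz":0,"rx":0,"ry":0,"rz":0,"grip":0.0},{"dx":0,"dy":0,"dz":0,"rx":0,"ry":0,"rz":0,"grip":0.5},{"dx":0,"dy":0,"dz":0,"rx":0,"ry":0,"rz":0,"grip":1},{"dx":0,"dy":0,"dz":0,"rx":0,"ry":0,"rz":0,"grip":1},{"dx":0,"dy":0,"dz":0,"rx":0,"ry":0,"rz":0,"grip":1}]'
python3 -m creep '[{"dx":0,"dy":0,"dz":0.05,"rx":0,"ry":0,"rz":0,"grip":1},{"dx":0,"dy":0,"dz":0.12,"rx":0,"ry":0,"rz":0,"grip":1},{"dx":0,"dy":0,"dz":0.22,"rx":0,"ry":0,"rz":0,"grip":1},{"dx":0,"dy":0,"dz":0.34,"rx":0,"ry":0,"rz":0,"grip":1},{"dx":0,"dy":0,"dz":0.4,"rx":0,"ry":0,"rz":0,"grip":1}]'
python3 -c '
from h import *
snap("w24");z=ctrl.read_state()["eef_pos"][2]
print(held("w24",z-21.3+11,19))'
```

```text
clock: 30.62
eef_pos: [425.2, -77.0, 21.3]
tool_rot: [3.141, 0.002, 2.896]
force: [-0.3, -0.4, 0.7]
width: 85.6
gripper_force: 0.0
clock: 31.25
eef_pos: [424.5, -77.1, 20.8]
tool_rot: [-3.141, 0.0, 2.895]
force: [-0.9, -0.7, 4.1]
width: 18.2
gripper_force: 57.9
clock: 31.88
eef_pos: [425.1, -76.7, 182.6]
tool_rot: [3.141, 0.003, 2.895]
force: [0.3, -0.7, -1.5]
width: 18.1
gripper_force: 57.6
w24 [425.1 -76.7 182.6] [3.141e+00 3.000e-03 2.895e+00] 31.88
(array([424.51309777, -77.83747947]), np.float64(18.15817236256046), np.int64(120))
```

```bash
python3 -m creep '[{"dx":0.05,"dy":0.07,"dz":0,"rx":0,"ry":0,"rz":0,"grip":1},{"dx":0.11,"dy":0.16,"dz":0,"rx":0,"ry":0,"rz":0,"grip":1},{"dx":0.18,"dy":0.27,"dz":0,"rx":0,"ry":0,"rz":0,"grip":1},{"dx":0.25,"dy":0.38,"dz":0,"rx":0,"ry":0,"rz":0,"grip":1},{"dx":0.32,"dy":0.48,"dz":0,"rx":0,"ry":0,"rz":0,"grip":1}]'
python3 -m creep '[{"dx":0.07,"dy":0.11,"dz":0,"rx":0,"ry":0,"rz":0,"grip":1},{"dx":0.12,"dy":0.19,"dz":0,"rx":0,"ry":0,"rz":0,"grip":1},{"dx":0.141,"dy":0.217,"dz":0,"rx":0,"ry":0,"rz":0,"grip":1},{"dx":0.141,"dy":0.217,"dz":-0.1,"rx":0,"ry":0,"rz":0,"grip":1},{"dx":0.141,"dy":0.217,"dz":-0.2,"rx":0,"ry":0,"rz":0,"grip":1}]'
python3 -m creep '[{"dx":0,"dy":0,"dz":0,"rx":0,"ry":0,"rz":0,"grip":1},{"dx":0,"dy":0,"dz":0,"rx":0,"ry":0,"rz":0,"grip":1},{"dx":0,"dy":0,"dz":0,"rx":0,"ry":0,"rz":0,"grip":1},{"dx":0,"dy":0,"dz":0,"rx":0,"ry":0,"rz":0,"grip":1},{"dx":0,"dy":0,"dz":0,"rx":0,"ry":0,"rz":0,"grip":1}]'
python3 -c '
from h import *
snap("w25");z=ctrl.read_state()["eef_pos"][2]
print(held("w25",z-21+11,19))'
```

```text
clock: 32.55
eef_pos: [552.4, 116.9, 179.5]
tool_rot: [-3.141, -0.002, 2.896]
force: [0.9, -0.4, 0.0]
width: 18.4
gripper_force: 57.7
clock: 33.17
eef_pos: [608.4, 200.4, 99.2]
tool_rot: [-3.14, -0.0, 2.894]
force: [0.6, 0.2, -1.0]
width: 18.6
gripper_force: 57.7
clock: 33.8
eef_pos: [609.2, 202.0, 101.4]
tool_rot: [3.141, 0.001, 2.895]
force: [0.0, -0.6, -1.9]
width: 18.5
gripper_force: 57.8
w25 [609.2 202.  101.4] [3.141e+00 1.000e-03 2.895e+00] 33.8
(array([609.01448591, 200.73138278]), np.float64(18.314142753428495), np.int64(142))
```

View pics/w25.png

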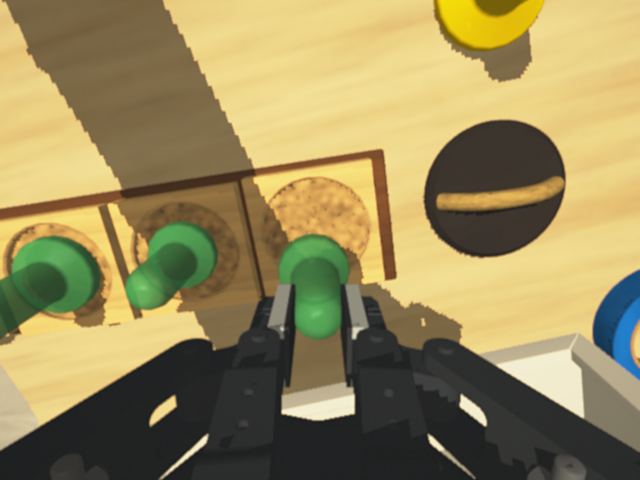

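The 38 hangs upright over the last recess (318,222), and the other mullers are standing. Descend.

```bash
python3 -m creep '[{"dx":0,"dy":0,"dz":-0.05,"rx":0,"ry":0,"rz":0,"grip":1},{"dx":0,"dy":0,"dz":-0.1,"rx":0,"ry":0,"rz":0,"grip":1},{"dx":0,"dy":0,"dz":-0.14,"rx":0,"ry":0,"rz":0,"grip":1},{"dx":0,"dy":0,"dz":-0.157,"rx":0,"ry":0,"rz":0,"grip":1},{"dx":0,"dy":0,"dz":-0.157,"rx":0,"ry":0,"rz":0,"grip":1}]'
python3 -m creep '[{"dx":0,"dy":0,"dz":-0.002,"rx":0,"ry":0,"rz":0,"grip":1},{"dx":0,"dy":0,"dz":-0.003,"rx":0,"ry":0,"rz":0,"grip":1},{"dx":0,"dy":0,"dz":-0.005,"rx":0,"ry":0,"rz":0,"grip":1},{"dx":0,"dy":0,"dz":-0.007,"rx":0,"ry":0,"rz":0,"grip":1},{"dx":0,"dy":0,"dz":-0.008,"rx":0,"ry":0,"rz":0,"grip":1}]'; python3 -c 'from h import *;snap("w26")'
```

```text
clock: 34.48
eef_pos: [608.5, 201.9, 37.2]
tool_rot: [-3.141, -0.001, 2.895]
force: [-0.1, 0.3, -0.2]
width: 18.3
gripper_force: 57.8
clock: 35.1
eef_pos: [609.1, 201.8, 35.0]
tool_rot: [3.141, 0.001, 2.895]
force: [-0.9, -0.6, 3.8]
width: 18.5
gripper_force: 58.7
w26 [609.1 201.8  35. ] [3.141e+00 1.000e-03 2.895e+00] 35.1
```

View pics/w26.png

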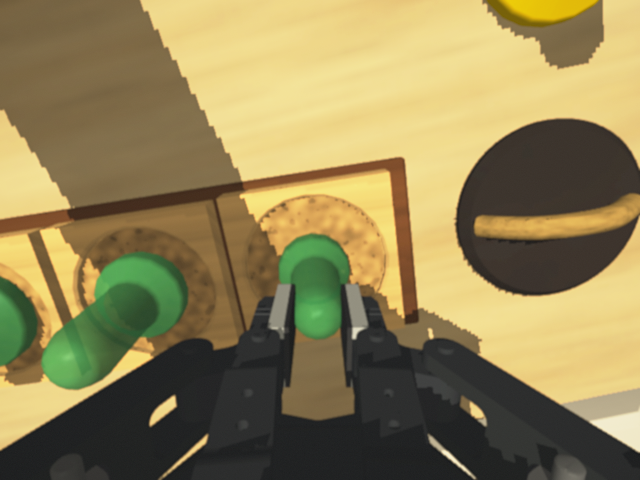

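muller_38 is centred at about (315,268) and in contact. Release, rise, and check all four from a view offset from the row.

```bash
python3 -m creep '[{"dx":0,"dy":0,"dz":0,"rx":0,"ry":0,"rz":0,"grip":0.4},{"dx":0,"dy":0,"dz":0,"rx":0,"ry":0,"rz":0,"grip":0},{"dx":0,"dy":0,"dz":0,"rx":0,"ry":0,"rz":0,"grip":-0.6},{"dx":0,"dy":0,"dz":0,"rx":0,"ry":0,"rz":0,"grip":-1},{"dx":0,"dy":0,"dz":0,"rx":0,"ry":0,"rz":0,"grip":-1}]'
python3 -m creep '[{"dx":0,"dy":0,"dz":0.06,"rx":0,"ry":0,"rz":0,"grip":-1},{"dx":0,"dy":0,"dz":0.18,"rx":0,"ry":0,"rz":0,"grip":-1},{"dx":0,"dy":0,"dz":0.3,"rx":0,"ry":0,"rz":0,"grip":-1},{"dx":0,"dy":0,"dz":0.42,"rx":0,"ry":0,"rz":0,"grip":-1},{"dx":0,"dy":0,"dz":0.45,"rx":0,"ry":0,"rz":0,"grip":-1}]'
python3 -m creep '[{"dx":0,"dy":-0.1,"dz":0,"rx":0,"ry":0,"rz":0,"grip":-1},{"dx":0,"dy":-0.2,"dz":0,"rx":0,"ry":0,"rz":0,"grip":-1},{"dx":0,"dy":-0.3,"dz":0,"rx":0,"ry":0,"rz":0,"grip":-1},{"dx":0,"dy":-0.35,"dz":0,"rx":0,"ry":0,"rz":0,"grip":-1},{"dx":0,"dy":-0.35,"dz":0,"rx":0,"ry":0,"rz":0,"grip":-1}]'
python3 -m creep '[{"dx":0,"dy":0,"dz":0,"rx":0,"ry":0,"rz":0,"grip":-1},{"dx":0,"dy":0,"dz":0,"rx":0,"ry":0,"rz":0,"grip":-1},{"dx":0,"dy":0,"dz":0,"rx":0,"ry":0,"rz":0,"grip":-1},{"dx":0,"dy":0,"dz":0,"rx":0,"ry":0,"rz":0,"grip":-1},{"dx":0,"dy":0,"dz":0,"rx":0,"ry":0,"rz":0,"grip":-1}]'
python3 -c '
from h import *
im,c=snap("w27")
for o in look("w27"):print(round(o["diam"],1),onz(c,o["p"],25).round(1))'
```

```text
clock: 35.78
eef_pos: [608.8, 201.9, 34.6]
tool_rot: [3.142, -0.0, 2.895]
force: [-0.4, -0.6, -0.0]
width: 85.2
gripper_force: 0.0
clock: 36.4
eef_pos: [610.7, 202.9, 218.5]
tool_rot: [3.138, 0.005, 2.895]
force: [0.2, 1.2, -0.7]
width: 84.8
gripper_force: 0.0
clock: 37.02
eef_pos: [608.6, 60.7, 214.1]
tool_rot: [-3.141, -0.001, 2.892]
force: [0.6, 1.4, -0.2]
width: 85.0
gripper_force: 0.0
clock: 37.65
eef_pos: [608.8, 62.1, 214.6]
tool_rot: [3.142, -0.0, 2.895]
force: [-0.2, 0.8, -0.4]
width: 85.4
gripper_force: 0.0
w27 [608.8  62.1 214.6] [ 3.142 -0.     2.895] 37.65
41.1 [609.9 198.8  25. ]
48.2 [601.9 105.2  25. ]
58.4 [594.   12.4  25. ]
73.4 [582.2 -83.5  25. ]
```

View pics/w27.png

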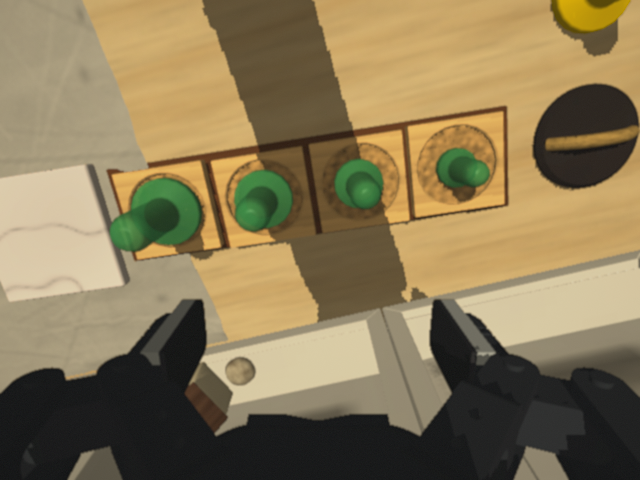

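All four stand upright and centred in order: 68 at (165,210) by the slab, then 58 (263,200), 48 (358,185) and 38 (463,168) by the untouched baren. Their positions match the recess centres to within about 2 mm.

```bash
python3 -c '
from cell import ctrl
print(ctrl.finish_job())'
```

```text
the job is handed in; nothing more can be done
None
```

The four mullers stand upright in their rests, largest next to the slab down to smallest at the far end, each within about 2 mm of centre by the camera; the baren was not touched, and I handed the job in at about 38 s.

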